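# Load the slide tray under the scan head and start the scan

### The arm

A 7-joint arm with a two-finger parallel gripper is mounted at the origin on a cart in front of the work surface, level with it; the furniture and walls round the work are solid. World frame = base frame: x ahead of the robot, y to its left, z up, the work surface at z = 0. Lengths are in m, angles in rad, forces in N, time in s.
With the tool pointing down it reaches from about 0.4 to 0.875 m from the base axis. Payload 4.4 kg.
Tool frame: the origin (TCP) lies on the centre line of the jaws, within the pads' length; the fingertips stand 19 mm ahead of it and the grasp point (between the pads) is the TCP; z points along the fingers, y is the line along which they close (so a half turn about z gives the same grasp; the last joint's range is limited). The gripper opens to 85 mm and grips with 20 to 120 N. Pads are 22 mm wide; open, the fingers measure 114 mm over their backs; the gripper's body (76 mm by 85 mm) begins 54 mm behind the grasp point. The pads swing forward as they close: fully open they stand 13 mm farther back than shut.
Start: joints at [-1.344, 0.628, 0.038, 1.517, -0.027, 0.996, -0.02], TCP at [0.188, 0.622, 0.25] pointing down, gripper open.
Joint ranges: [-3.06, 3.06], [-0.37, 2.12], [-1.25, 1.32], [0.18, 2.47], [-1.1, 4.24], [0.23, 1.98], [-2.94, 2.94]. Speed limits (rad/s): [2.57, 2.57, 3.14, 3.14, 3.14, 3.14, 3.14].

### API

Orientations are given as a unit quaternion [x, y, z, w].
In Python, from workcell import bot gives the robot as it stands.
- The arm moves only by the tool step_arm, never from a script. Its argument "rows" is a list of rows, each an object of numbers: "dx", "dy", "dz": the shift along the tool's x, y, z in mm; "rx", "ry", "rz": the turn, a rotation vector about the tool's x, y, z in rad; "fingers": the opening, from -1 (shut) to 1 (fully open), so that 0 is half open. In form: [{"dx": .., "dy": .., "dz": .., "rx": .., "ry": .., "rz": .., "fingers": ..}, ...]. A call has exactly 5 rows; each row is the pose to reach, as a shift and turn from the pose commanded when the call began, along the tool's axes at that moment; what a row does not reach only later rows make up. A row lasts 1/8 s, in which the tool goes at most 62.5 mm and 10.7 degrees, less where a joint would pass 70% of its speed; a pose out of reach is approached as far as the arm can. A call with a gripper value outside its range is refused whole. The fingers move at their own pace and stop on an object; "newtons" is the grip in N (left out, the last holds). Time passes only in rows, so rows that repeat a pose let the fingers close, or fill a call up. It gives the time, the measured TCP pose, the force, the opening and the grip force at its end, in the units of the state.
- bot.observe(): the state, without advancing time (a new reading comes with each control period).
- bot.capture(name): name is "side" or "top" or "wrist"; returns a dict with "image" (384x512x3 uint8, red, green, blue), "depth" (384x512 float32, m along the optical axis (not along the pixel's ray), 0 where there is no reading), "mtx" (3x3 intrinsics, pixels), "k1" (the pictures are not rectified: a ray, as slopes to the right and down, at radius r is drawn at 1 + k1 r^2 times it, then the intrinsics apply), "rvec" (rotation vector, rad) and "tvec" (3), from world to camera coordinates, as OpenCV has them; the wrist camera has in their place "tool_from_camera" (4x4, takes a point from camera to tool coordinates, whose origin is the TCP and whose axes are the flange's). Camera axes: x right, y down, z forward; pixel columns grow to the right and rows downward; lengths in m; the calibration is good to about 2 mm. A picture is of the moment at which its call begins: read the wrist's pose just before it.
- bot.sign_off(): hands the job in; it is judged then, once.
Trained networks look in the newest picture that a camera, given by its name, has taken for a name from the list of things; names that differ only in an ending like _2 or _b are one class to them, and where a whole thing is asked for, a point or a joint stands for the part that bears it (a point fixed in the world has none). Each returns a list of dicts, best first, with "score" (0 to 1); they miss things now and then, are a little off and sometimes report something else, mostly with a low value. They report only what shows in the picture. A call takes as long as a camera call. They do not tell look-alikes from the thing itself.
- bot.recognise(camera, target): "box" ([left, top, width, height] in pixels, round what is visible of it).
- bot.pinpoint(camera, target): "uv" ([column, row] in pixels: a listed point, or the origin of a listed thing).
The state is a dict: "clock": time; "q": joint angles; "joint_vel": joint speeds; "tau": joint torques, N m; "eef_pos": TCP position; "ee_rot": TCP orientation; "contact_force": force on the tool from outside, world axes, zero at the start; "ft_torque": the same for the moment, N m; "finger_gap": opening from 0.0 (shut) to 1.0 (fully open); "grip_force": force on a finger pad.
Only numpy, scipy, OpenCV 4.12 (cv2) and the standard library are available. Lean on these libraries where they do the work, as an engineer would, in place of code of your own. Each camera call takes 0.05 s, during which the arm holds its last target. There are 200 camera calls.

### The job

Pick up the blue slide tray and set it down flat on the grey loading deck of the slide scanner, in line with the tunnel under the scan head, and let go of it. Then push it from behind through the tunnel until it is fully home against the black end stop, and only then press the green button on top of the scan head all the way down and release it. Leave the jar, the bottle and the tape roll where they are.

Things in the scene. Friction and masses are not known exactly. Their poses are not given: they have to be found in the camera images.
- slide_tray: Loose low blue tray holding two glass slides (all one piece), 56 mm wide (own x), 120 mm long (own y), 14 mm high, 0.12 kg or so. Origin: centre of its underside. Sides straight and solid over the full 14 mm. Either end may lead into the scanner. It starts flat on the bench, to the robot's left.
- scanner: Fixed low slide scanner at the robot's right, turned up to 0.22 rad. Origin at bench level under the middle of the tunnel's entrance, z up. The tray goes in along own -y (roughly to the robot's right). Grey base plate 120 mm wide (own x), y = -85 to +160 mm, its top (the deck) at z = 10 mm. White scan head: a bridge 120 mm wide, y = 0 to -60 mm, top at z = 62 mm.
- tunnel_mouth (a point): Middle of the tunnel's entrance, on the deck (scanner x = 0, y = 0, z = 10 mm; same axes). The tunnel is straight, 60 mm wide and 18 mm high. Two fixed aluminium guide cheeks, 12 mm high, stand on the deck before it and narrow from 86 mm apart at y = +30 mm to 60 mm at y = 0. The clear loading deck is y = +30 to +160 mm.
- end_stop (a point): Middle of the foot of the face of the black end stop, on the deck behind the head (scanner x = 0, y = -65, z = 10 mm); the stop is fixed, rigid, 14 mm high. When the tray is fully home its leading end touches this face, its centre is at scanner y = -5 mm and its rear 55 mm still stands out in front of the head.
- scan_button_top (a point): Centre of the top of the round green push button (28 mm across, in a black housing) on top of the scan head, at x = 0, y = -30 mm of the scanner. It is pressed straight down.
- scan_button (a joint): Travel of the green button, m: 0 released, 0.006 fully down; a spring pushes it back, fully down takes 5 N.
- cream_jar: White screw-lid jar, 77 mm across, 91 mm high, loose; origin at the centre of its underside. Leave alone.
- hdpe_bottle: White plastic bottle, 50 mm across, 124 mm high, loose; origin at the centre of its underside. Leave alone.
- tape_roll: Yellow tape roll lying flat, 70 mm across, 19 mm high, loose; origin at the centre of its underside. Leave alone. (A balance about 80 mm high carrying a box of vials, top at about 145 mm, stands between tray and scanner and is fixed.)
Not all that is in view belongs to the job. Several things have the shape of the slide_tray; the one meant has the colours described above.

How it is judged:
On the way, in this order (a step that is already met when the one before it is completed fails the run):
1. The tray lies flat on the loading deck in front of the scan head, roughly in line with the tunnel (within 25 mm sideways and 0.35 rad) with at most its first 20 mm under the head, and is let go (y of slide_tray in the frame of scanner between 0.05 and 0.15 m and x of slide_tray in the frame of scanner between -0.025 and 0.025 m and angle between the y axis of slide_tray and the y axis of scanner, either way round below 0.35 rad and contact force between slide_tray and the fingers below 0.3 N and z of slide_tray in the frame of scanner between 0.007 and 0.0135 m), for 0.2 s.
2. The tray is in the tunnel, fully home against the end stop (within 3 mm) (y of slide_tray in the frame of scanner between -0.01 and -0.002 m and x of slide_tray in the frame of scanner between -0.005 and 0.005 m and angle between the y axis of slide_tray and the y axis of scanner, either way round below 0.09 rad and z of slide_tray in the frame of scanner between 0.007 and 0.0135 m), for 0.2 s.
3. The green button is pressed down (at least 4.5 of its 6 mm) with the tray home (all of step 2 and value of joint scan_button above 0.0045 m).
At the end, for the whole second after the job is handed in: The tray lies flat on the deck in the tunnel under the scan head, within 3 mm of the end stop, square to it, at rest and let go; the green button is released; the jar, the bottle and the tape roll are within 20 mm of where they stood, jar and bottle upright (all of step 2 and value of joint scan_button below 0.0015 m and linear speed of slide_tray below 0.01 m/s); the robot touches nothing.
It fails at once if the button is pressed while the tray is not home (value of joint scan_button above 0.003 m and not (y of slide_tray in the frame of scanner between -0.01 and -0.002 m and x of slide_tray in the frame of scanner between -0.005 and 0.005 m and angle between the y axis of slide_tray and the y axis of scanner, either way round below 0.09 rad and z of slide_tray in the frame of scanner between 0.007 and 0.0135 m)).
It fails at once if the cream jar is shifted more than 20 mm or tipped (distance of cream_jar from where it was at the start of the episode above 0.02 m or angle between cream_jar's own z axis and vertical above 0.35 rad).
It fails at once if the hdpe bottle is shifted more than 20 mm or tipped (distance of hdpe_bottle from where it was at the start of the episode above 0.02 m or angle between hdpe_bottle's own z axis and vertical above 0.35 rad).
It fails at once if the tape roll is shifted more than 20 mm or tipped (distance of tape_roll from where it was at the start of the episode above 0.02 m or angle between tape_roll's own z axis and vertical above 0.35 rad).
It also fails if it takes over 61 s, if anything falls off the work surface, if the arm or the gripper's body presses on something with over 40 N, if the wrist force passes 120 N, or if a joint passes its speed limit or range.

## Working session

There is one attempt and no reset: what is moved stays moved. The work goes in short steps, Python scripts to look and compute and a tool call to move; the robot and the scene stay as the last step left them, time stands still between calls to the robot, and variables do not carry over. Pictures are saved under pics/ and viewed, at most 10 in all, crops included, and the job is handed in when it is done.

Besides the shell and the picture viewer there is one more tool, called in YAML: its name, and indented under it one key for each argument. step_arm: Moves the arm, as the interface text tells. Its arguments: {"type":"object","properties":{"rows":{"type":"array"},"newtons":{"type":"number"}},"required":["rows"]}

```bash
mkdir -p pics; cat > h.py <<'E'
import numpy as np, cv2
from scipy.spatial.transform import Rotation as R
from workcell import bot
def cap(n):
    s=bot.observe(); c=bot.capture(n)
    if 'tool_from_camera' in c:
        T=np.eye(4);T[:3,:3]=R.from_quat(s['ee_rot']).as_matrix();T[:3,3]=s['eef_pos']
        c['W']=T@np.array(c['tool_from_camera'])
    else:
        T=np.eye(4);T[:3,:3]=cv2.Rodrigues(np.array(c['rvec'],float))[0];T[:3,3]=np.ravel(c['tvec']);c['W']=np.linalg.inv(T)
    return c
def rays(c,uv):
    uv=np.atleast_2d(np.array(uv,float));K=np.array(c['mtx'])
    d=(uv-K[:2,2])/[K[0,0],K[1,1]]; x=d.copy()
    for _ in range(20): x=d/(1+c['k1']*(x**2).sum(1,keepdims=True))
    return np.c_[x,np.ones(len(x))]
def atz(c,uv,z):
    r=rays(c,uv)@c['W'][:3,:3].T; o=c['W'][:3,3]
    return o+r*((z-o[2])/r[:,2])[:,None]
def dep(c,uv):
    r=rays(c,uv); uv=np.atleast_2d(uv).astype(int)
    return (r*c['depth'][uv[:,1],uv[:,0]][:,None])@c['W'][:3,:3].T+c['W'][:3,3]
def save(c,n): cv2.imwrite('pics/'+n+'.png',c['image'][:,:,::-1])
E
python3 - <<'E'
from h import *
np.set_printoptions(precision=4,suppress=True)
for n in ['top','side']:
    c=cap(n);save(c,n+'0')
    for t in ['slide_tray','scanner','cream_jar','hdpe_bottle','tape_roll']:
        for r in bot.recognise(n,t)[:4]: print(n,t,r['score'],np.round(r['box']))
    for t,z in [('slide_tray',0),('tunnel_mouth',.01),('end_stop',.01),('scan_button_top',None),('scanner',0),('cream_jar',0),('hdpe_bottle',0),('tape_roll',0)]:
        for r in bot.pinpoint(n,t)[:4]: print(n,t,round(r['score'],2),np.round(r['uv']),dep(c,r['uv'])[0], atz(c,r['uv'],z)[0] if z is not None else '')
print(bot.observe())
E
```

```text
top slide_tray 0.9 [189. 200.  26.  23.]
top slide_tray 0.65 [133. 210.  20.  27.]
top scanner 0.86 [327. 186.  54.  30.]
top cream_jar 0.82 [219. 150.  16.  24.]
top hdpe_bottle 0.48 [157. 222.  20.  13.]
top slide_tray 0.8 [203. 209.] [0.4305 0.363  0.0165] [0.4325 0.3656 0.    ]
top slide_tray 0.59 [141. 222.] [0.375  0.6435 0.0115] [0.376  0.6472 0.    ]
top tunnel_mouth 0.62 [361. 199.] [ 0.4693 -0.3459  0.0068] [ 0.4688 -0.3451  0.01  ]
top end_stop 0.74 [376. 204.] [ 0.4369 -0.3948  0.0698] [ 0.4445 -0.4136  0.01  ]
top scan_button_top 0.58 [375. 202.] [ 0.4483 -0.3851  0.0827] 
top scanner 0.64 [362. 203.] [ 0.452  -0.3472  0.0171] [ 0.4542 -0.3519  0.    ]
top cream_jar 0.76 [227. 162.] [0.6289 0.2502 0.0909] [0.6518 0.2586 0.    ]
top hdpe_bottle 0.49 [168. 232.] [0.3253 0.4976 0.0899] [0.3306 0.5201 0.    ]
top tape_roll 0.55 [317. 177.] [ 0.576  -0.1526 -0.004 ] [ 0.5752 -0.152   0.    ]
side slide_tray 0.75 [193. 164.  35.  14.]
side slide_tray 0.63 [166. 139.  27.  16.]
side scanner 0.95 [263. 257.  79.  71.]
side cream_jar 0.89 [266. 151.  17.  24.]
side hdpe_bottle 0.
[... 711 characters left out ...]
2479 0.    ]
side hdpe_bottle 0.67 [180. 166.] [0.3356 0.4814 0.0039] [0.3371 0.4878 0.    ]
side tape_roll 0.51 [307. 242.] [ 0.5796 -0.1291 -0.0055] [ 0.5763 -0.1345  0.    ]
{'clock': 1.4, 'q': array([-1.3438,  0.6284,  0.0385,  1.5174, -0.027 ,  0.9963, -0.02  ]), 'joint_vel': array([-0.0005, -0.0005, -0.0012, -0.0012, -0.0002,  0.0012, -0.0005]), 'tau': array([  0.0002, -56.3257,   1.2258, -19.3783,   0.011 ,   0.0016,
        -0.    ]), 'eef_pos': array([0.1876, 0.6223, 0.2503]), 'ee_rot': array([ 0.1459,  0.9893, -0.    , -0.    ]), 'contact_force': array([ 0.7177,  0.7911, -0.4074]), 'ft_torque': array([-0.0199, -0.0198, -0.0024]), 'grip_force': 0.0, 'finger_gap': 0.9991698322775726}
```

```bash
ls pics
```

```text
side0.png
top0.png
```

```bash
python3 - <<'E'
import cv2,numpy as np
a=cv2.imread('pics/top0.png')[130:260,110:400];b=cv2.imread('pics/side0.png')[125:345,150:350]
cv2.imwrite('pics/topc.png',cv2.resize(a,None,fx=2.7,fy=2.7,interpolation=2))
cv2.imwrite('pics/sidec.png',cv2.resize(b,None,fx=2.7,fy=2.7,interpolation=2))
E
```

```text
(no output)
```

View pics/topc.png

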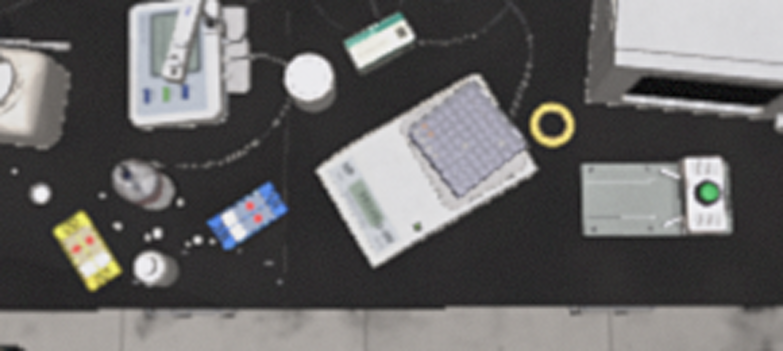

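View pics/sidec.png

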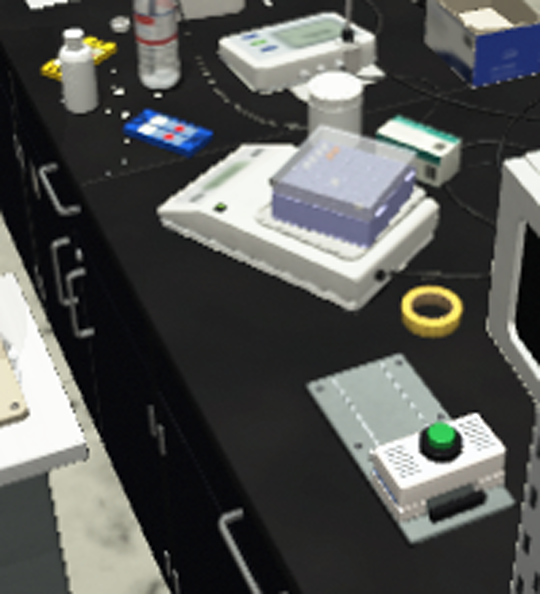

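```bash
cat >> h.py <<'E'
def tray(c,near,z=.014,box=None):
    h=cv2.cvtColor(c['image'],cv2.COLOR_RGB2HSV)
    m=((h[...,0]>102)&(h[...,0]<122)&(h[...,1]>150)&(h[...,2]>60)).astype(np.uint8)
    n,l,st,ce=cv2.connectedComponentsWithStats(cv2.morphologyEx(m,cv2.MORPH_CLOSE,np.ones((5,5))))
    best=None
    for i in range(1,n):
        if st[i,4]<100: continue
        cn=max(cv2.findContours((l==i).astype(np.uint8),0,1)[0],key=len)[:,0]
        P=atz(c,cn,z)[:,:2]
        (cx,cy),(w,hh),a=cv2.minAreaRect((P*1000).astype(np.float32)); 
        if w>hh: a-=90; w,hh=hh,w
        d=np.hypot(cx/1000-near[0],cy/1000-near[1])
        if best is None or d<best[0]: best=(d,cx,cy,w,hh,(a+90)%180)   # a: long-axis angle in world deg
    return best
E
python3 - <<'E'
from h import *
for n in ['top','side']:
    c=cap(n); print(tray(c,(.43,.37)))
s=bot.observe();M=R.from_quat(s['ee_rot']).as_matrix();print(M.round(3), M.T@(np.array([.433,.37,.2])-s['eef_pos'])*1000)
E
```

```text
None
(np.float64(0.009269173662455624), 429.79779052734375, 360.7330322265625, 76.81739044189453, 135.24664306640625, 123.44696044921875)
[[-0.957  0.289 -0.   ]
 [ 0.289  0.957  0.   ]
 [ 0.    -0.    -1.   ]] [-307.82203644 -170.76740138   50.28796891]
```

step_arm:
  rows:
    - {"dx": -60,"dy": -33,"dz": 0,"rz": 0.15,"fingers": 1}
    - {"dx": -115,"dy": -64,"dz": 0,"rz": 0.33,"fingers": 1}
    - {"dx": -170,"dy": -95,"dz": 0,"rz": 0.5,"fingers": 1}
    - {"dx": -225,"dy": -125,"dz": 0,"rz": 0.68,"fingers": 1}
    - {"dx": -280,"dy": -155,"dz": 20,"rz": 0.7,"fingers": 1}

```text
schema error: expected keys dx, dy, dz, rx, ry, rz, fingers
```

```bash
python3 - <<'E'
from h import *
c=cap('wrist');save(c,'w1');s=bot.observe();print(s['eef_pos'],s['ee_rot'],s['contact_force'],s['clock']);print(np.array(c['tool_from_camera']).round(3));t=tray(c,(.43,.37));print(t)
E
```

```text
[0.18759006 0.62235987 0.25031821] [ 1.45872067e-01  9.89303462e-01  1.52288082e-05 -1.41563562e-05] [ 0.1122609  -0.29190264 -0.35488997] 1.55
[[ 0.001 -0.947 -0.321  0.083]
 [ 1.     0.     0.001 -0.   ]
 [-0.001 -0.321  0.947 -0.123]
 [ 0.     0.     0.     1.   ]]
(np.float64(0.04927632358031201), 405.3407287597656, 412.662353515625, 47.284263610839844, 54.79071807861328, 32.8294792175293)
```

View pics/w1.png

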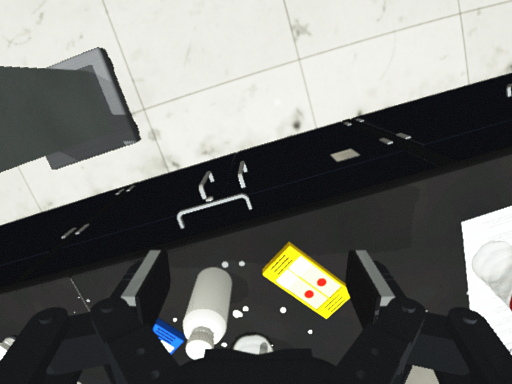

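The wrist view shows the yellow decoy at (305,280) and a corner of the blue tray at (165,335). The move was refused because every row needs all the keys.

step_arm:
  rows:
    - {"dx": -60,"dy": -33,"dz": 0,"rx": 0,"ry": 0,"rz": 0.15,"fingers": 1}
    - {"dx": -115,"dy": -64,"dz": 0,"rx": 0,"ry": 0,"rz": 0.33,"fingers": 1}
    - {"dx": -170,"dy": -95,"dz": 0,"rx": 0,"ry": 0,"rz": 0.5,"fingers": 1}
    - {"dx": -225,"dy": -125,"dz": 0,"rx": 0,"ry": 0,"rz": 0.68,"fingers": 1}
    - {"dx": -280,"dy": -155,"dz": 20,"rx": 0,"ry": 0,"rz": 0.7,"fingers": 1}

```text
clock: 2.17
eef_pos: [0.4061, 0.3995, 0.2344]
ee_rot: [0.477, 0.879, 0.002, 0.001]
contact_force: [1.0, 1.3, 0.3]
finger_gap: 1.0
grip_force: 0.0
```

```bash
python3 - <<'E'
from h import *
c=cap('wrist');save(c,'w2');s=bot.observe();print(s['eef_pos'],s['ee_rot'],s['contact_force'],s['clock']);t=tray(c,(.43,.37));print(t)
E
```

```text
[0.41244405 0.38944928 0.23193855] [ 0.48207045  0.87612178 -0.00186224  0.00390361] [ 4.39944461 -6.47748882 -0.61664098] 2.225
(np.float64(0.0019602219458179867), 430.63177490234375, 371.8556213378906, 56.3784065246582, 121.58869171142578, 123.79150009155273)
```

View pics/w2.png

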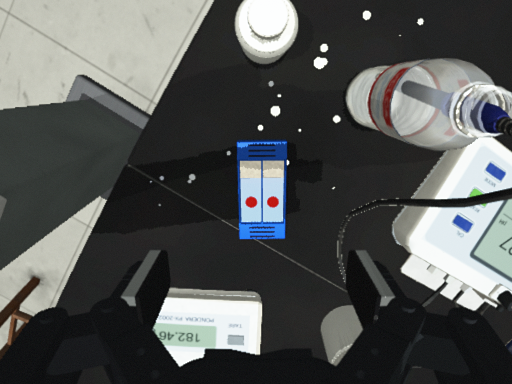

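The blue tray with two slides is at (262,190). It measures 56x122 mm, which matches the description, so it is the right one. Descending.

step_arm:
  rows:
    - {"dx": -28.5,"dy": 5,"dz": 20,"rx": 0,"ry": 0,"rz": -0.012,"fingers": 1}
    - {"dx": -28.5,"dy": 5,"dz": 70,"rx": 0,"ry": 0,"rz": -0.012,"fingers": 1}
    - {"dx": -28.5,"dy": 5,"dz": 120,"rx": 0,"ry": 0,"rz": -0.012,"fingers": 1}
    - {"dx": -28.5,"dy": 5,"dz": 165,"rx": 0,"ry": 0,"rz": -0.012,"fingers": 1}
    - {"dx": -28.5,"dy": 5,"dz": 165,"rx": 0,"ry": 0,"rz": -0.012,"fingers": 1}

```text
clock: 2.85
eef_pos: [0.4216, 0.3775, 0.0653]
ee_rot: [0.471, 0.882, -0.003, -0.001]
contact_force: [0.0, -0.9, 1.0]
finger_gap: 0.999
grip_force: 0.0
```

```bash
python3 - <<'E'
from h import *
c=cap('wrist');save(c,'w3');s=bot.observe();print(s['eef_pos'],s['ee_rot'],s['contact_force'],s['joint_vel'].round(3));t=tray(c,(.43,.37));print(t)
E
```

```text
[0.4231162  0.37870362 0.06752397] [ 4.70972843e-01  8.82146752e-01 -1.21556663e-03 -4.60308580e-04] [-0.04093435  1.33184357 -0.05967636] [-0.005 -0.056  0.014 -0.029  0.001 -0.001  0.001]
(np.float64(0.0021991757093083545), 430.3479309082031, 372.1714782714844, 56.1953010559082, 121.78731536865234, 123.55948638916016)
```

step_arm:
  rows:
    - {"dx": -9.5,"dy": 2.5,"dz": 10,"rx": 0,"ry": 0,"rz": 0,"fingers": 1}
    - {"dx": -9.5,"dy": 2.5,"dz": 25,"rx": 0,"ry": 0,"rz": 0,"fingers": 1}
    - {"dx": -9.5,"dy": 2.5,"dz": 38,"rx": 0,"ry": 0,"rz": 0,"fingers": 1}
    - {"dx": -9.5,"dy": 2.5,"dz": 44,"rx": 0,"ry": 0,"rz": 0,"fingers": 1}
    - {"dx": -9.5,"dy": 2.5,"dz": 44,"rx": 0,"ry": 0,"rz": 0,"fingers": 1}

```text
clock: 3.52
eef_pos: [0.4306, 0.3724, 0.0236]
ee_rot: [0.471, 0.882, -0.0, -0.0]
contact_force: [0.3, -0.3, 0.2]
finger_gap: 0.998
grip_force: 0.0
```

step_arm:
  rows:
    - {"dx": 0,"dy": 0,"dz": 0,"rx": 0,"ry": 0,"rz": 0,"fingers": 0.5}
    - {"dx": 0,"dy": 0,"dz": 0,"rx": 0,"ry": 0,"rz": 0,"fingers": 0.0}
    - {"dx": 0,"dy": 0,"dz": 0,"rx": 0,"ry": 0,"rz": 0,"fingers": 0.0}
    - {"dx": 0,"dy": 0,"dz": 0,"rx": 0,"ry": 0,"rz": 0,"fingers": 0.0}
    - {"dx": 0,"dy": 0,"dz": 0,"rx": 0,"ry": 0,"rz": 0,"fingers": 0.0}
  newtons: 40

```text
clock: 4.15
eef_pos: [0.4313, 0.3728, 0.0249]
ee_rot: [0.471, 0.882, 0.0, 0.0]
contact_force: [-1.7, -0.4, 6.5]
finger_gap: 0.638
grip_force: 42.2
```

step_arm:
  rows:
    - {"dx": 0,"dy": 0,"dz": -20,"rx": 0,"ry": 0,"rz": 0,"fingers": -0.2}
    - {"dx": 0,"dy": 0,"dz": -70,"rx": 0,"ry": 0,"rz": 0,"fingers": -0.2}
    - {"dx": 0,"dy": 0,"dz": -125,"rx": 0,"ry": 0,"rz": 0,"fingers": -0.2}
    - {"dx": 0,"dy": 0,"dz": -180,"rx": 0,"ry": 0,"rz": 0,"fingers": -0.2}
    - {"dx": 0,"dy": 0,"dz": -220,"rx": 0,"ry": 0,"rz": 0,"fingers": -0.2}

```text
clock: 4.78
eef_pos: [0.4314, 0.3727, 0.2478]
ee_rot: [0.471, 0.882, 0.002, 0.001]
contact_force: [-0.6, 1.2, -2.7]
finger_gap: 0.637
grip_force: 43.1
```

```bash
python3 - <<'E'
from h import *
s=bot.observe();print(s['eef_pos'],s['ee_rot'],s['contact_force'],s['finger_gap'],s['grip_force'],s['q'].round(2))
M=R.from_quat(s['ee_rot']).as_matrix()
print(M.round(3),(M.T@(np.array([.455,-.17,.25])-s['eef_pos'])*1000).round())
E
```

```text
[0.43140629 0.37267179 0.24784805] [4.71088236e-01 8.82084485e-01 1.60239261e-03 5.17298522e-04] [-0.59305864  1.1799569  -2.67101685] 0.637391255139419 43.066813945770264 [-0.92  0.52  0.23  1.76 -0.15  0.88 -0.03]
[[-0.556  0.831  0.002]
 [ 0.831  0.556  0.002]
 [ 0.001  0.003 -1.   ]] [-464. -282.   -3.]
```

step_arm:
  rows:
    - {"dx": -43,"dy": -26,"dz": 0,"rx": 0,"ry": 0,"rz": 0.12,"fingers": -0.2}
    - {"dx": -94,"dy": -57,"dz": 0,"rx": 0,"ry": 0,"rz": 0.28,"fingers": -0.2}
    - {"dx": -145,"dy": -88,"dz": 0,"rx": 0,"ry": 0,"rz": 0.44,"fingers": -0.2}
    - {"dx": -196,"dy": -119,"dz": 0,"rx": 0,"ry": 0,"rz": 0.56,"fingers": -0.2}
    - {"dx": -247,"dy": -150,"dz": 0,"rx": 0,"ry": 0,"rz": 0.59,"fingers": -0.2}

```text
clock: 5.4
eef_pos: [0.4436, 0.0821, 0.2451]
ee_rot: [0.708, 0.707, 0.001, 0.0]
contact_force: [0.2, 0.2, -1.4]
finger_gap: 0.631
grip_force: 43.1
```

```bash
python3 - <<'E'
from h import *
s=bot.observe()
M=R.from_quat(s['ee_rot']).as_matrix()
print(s['eef_pos'],s['finger_gap'],M.round(3),(M.T@(np.array([.455,-.17,.25])-s['eef_pos'])*1000).round())
E
```

```text
[0.44358584 0.08212756 0.24514837] 0.6311226687096653 [[ 0.001  1.     0.001]
 [ 1.    -0.001  0.001]
 [ 0.001  0.001 -1.   ]] [-252.   12.   -5.]
```

step_arm:
  rows:
    - {"dx": -60,"dy": 3,"dz": -5,"rx": 0,"ry": 0,"rz": 0,"fingers": -0.2}
    - {"dx": -120,"dy": 6,"dz": -5,"rx": 0,"ry": 0,"rz": 0,"fingers": -0.2}
    - {"dx": -180,"dy": 9,"dz": -5,"rx": 0,"ry": 0,"rz": 0,"fingers": -0.2}
    - {"dx": -230,"dy": 12,"dz": -5,"rx": 0,"ry": 0,"rz": 0,"fingers": -0.2}
    - {"dx": -230,"dy": 12,"dz": -5,"rx": 0,"ry": 0,"rz": 0,"fingers": -0.2}

```text
clock: 6.02
eef_pos: [0.4552, -0.151, 0.2503]
ee_rot: [0.71, 0.704, -0.0, 0.002]
contact_force: [0.4, 1.0, -0.8]
finger_gap: 0.636
grip_force: 43.1
```

```bash
python3 - <<'E'
from h import *
np.set_printoptions(precision=4,suppress=True)
c=cap('wrist');save(c,'w4');s=bot.observe();print(s['eef_pos'],s['ee_rot'],s['finger_gap'])
for t,z in [('tunnel_mouth',.01),('end_stop',.01),('scan_button_top',.085),('scanner',0)]:
    for r in bot.pinpoint('wrist',t)[:2]: print(t,round(r['score'],2),np.round(r['uv']),dep(c,r['uv'])[0], atz(c,r['uv'],z)[0])
E
```

```text
[ 0.4553 -0.1479  0.2499] [0.7087 0.7055 0.0002 0.0003] 0.636273816402916
```

View pics/w4.png

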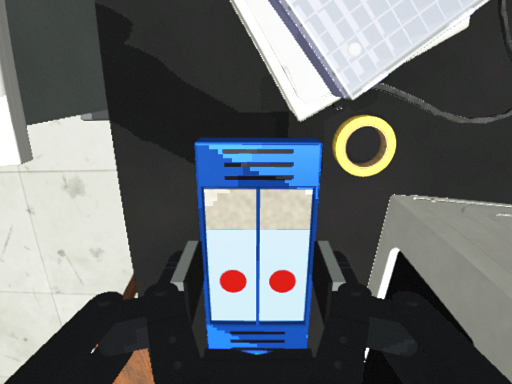

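The scanner is hidden below the wrist view, while the tray is held straight at (258,245). I'll turn the tool half round so the wrist camera looks over the scanner.

```bash
python3 - <<'E'
from h import *
print(bot.observe()['q'].round(2))
E
```

```text
[-0.07  0.42  0.44  1.99 -0.25  0.79  0.52]
```

step_arm:
  rows:
    - {"dx": 20,"dy": -15,"dz": 0,"rx": 0,"ry": 0,"rz": 0.15,"fingers": -0.2}
    - {"dx": 40,"dy": -30,"dz": 0,"rx": 0,"ry": 0,"rz": 0.33,"fingers": -0.2}
    - {"dx": 40,"dy": -30,"dz": 0,"rx": 0,"ry": 0,"rz": 0.5,"fingers": -0.2}
    - {"dx": 40,"dy": -30,"dz": 0,"rx": 0,"ry": 0,"rz": 0.67,"fingers": -0.2}
    - {"dx": 40,"dy": -30,"dz": 0,"rx": 0,"ry": 0,"rz": 0.84,"fingers": -0.2}

```text
clock: 6.9
eef_pos: [0.4259, -0.1044, 0.2493]
ee_rot: [0.934, 0.356, 0.0, -0.0]
contact_force: [0.1, -0.1, -1.5]
finger_gap: 0.634
grip_force: 43.1
```

step_arm:
  rows:
    - {"dx": 0,"dy": 0,"dz": 0,"rx": 0,"ry": 0,"rz": 0.17,"fingers": -0.2}
    - {"dx": 0,"dy": 0,"dz": 0,"rx": 0,"ry": 0,"rz": 0.34,"fingers": -0.2}
    - {"dx": 0,"dy": 0,"dz": 0,"rx": 0,"ry": 0,"rz": 0.51,"fingers": -0.2}
    - {"dx": 0,"dy": 0,"dz": 0,"rx": 0,"ry": 0,"rz": 0.68,"fingers": -0.2}
    - {"dx": 0,"dy": 0,"dz": 0,"rx": 0,"ry": 0,"rz": 0.85,"fingers": -0.2}

```text
clock: 7.52
eef_pos: [0.4259, -0.1044, 0.2492]
ee_rot: [0.998, -0.061, -0.0, -0.001]
contact_force: [0.5, -0.4, -1.7]
finger_gap: 0.639
grip_force: 43.1
```

step_arm:
  rows:
    - {"dx": 0,"dy": 0,"dz": 0,"rx": 0,"ry": 0,"rz": 0.17,"fingers": -0.2}
    - {"dx": 0,"dy": 0,"dz": 0,"rx": 0,"ry": 0,"rz": 0.34,"fingers": -0.2}
    - {"dx": 0,"dy": 0,"dz": 0,"rx": 0,"ry": 0,"rz": 0.51,"fingers": -0.2}
    - {"dx": 0,"dy": 0,"dz": 0,"rx": 0,"ry": 0,"rz": 0.68,"fingers": -0.2}
    - {"dx": 0,"dy": 0,"dz": 0,"rx": 0,"ry": 0,"rz": 0.85,"fingers": -0.2}

```text
clock: 8.15
eef_pos: [0.426, -0.1043, 0.2491]
ee_rot: [0.884, -0.467, -0.0, -0.001]
contact_force: [-0.5, 0.1, -2.0]
finger_gap: 0.633
grip_force: 43.1
```

```bash
python3 - <<'E'
from h import *
s=bot.observe()
M=R.from_quat(s['ee_rot']).as_matrix()
print(s['eef_pos'],s['finger_gap'],s['q'].round(2),M.round(3),(M.T@(np.array([.44,-.15,.25])-s['eef_pos'])*1000).round())
E
```

```text
[ 0.42595274 -0.10427792  0.24906096] 0.6327492753585724 [-0.59  0.6   1.2   2.1  -0.71  0.94 -1.54] [[ 0.564 -0.826 -0.   ]
 [-0.826 -0.564  0.001]
 [-0.001 -0.001 -1.   ]] [46. 14. -1.]
```

step_arm:
  rows:
    - {"dx": 10,"dy": 0,"dz": 0,"rx": 0,"ry": 0,"rz": 0.12,"fingers": -0.2}
    - {"dx": 25,"dy": 0,"dz": 0,"rx": 0,"ry": 0,"rz": 0.28,"fingers": -0.2}
    - {"dx": 40,"dy": 5,"dz": 0,"rx": 0,"ry": 0,"rz": 0.45,"fingers": -0.2}
    - {"dx": 46,"dy": 10,"dz": 0,"rx": 0,"ry": 0,"rz": 0.6,"fingers": -0.2}
    - {"dx": 46,"dy": 10,"dz": 0,"rx": 0,"ry": 0,"rz": 0.6,"fingers": -0.2}

```text
clock: 8.78
eef_pos: [0.4437, -0.1487, 0.2489]
ee_rot: [0.709, -0.705, -0.0, -0.0]
contact_force: [0.1, 0.1, -1.6]
finger_gap: 0.636
grip_force: 43.1
```

```bash
python3 - <<'E'
from h import *
np.set_printoptions(precision=4,suppress=True)
c=cap('wrist');save(c,'w5');np.savez('w5.npz',**c);s=bot.observe();print(s['eef_pos'],s['ee_rot'],s['finger_gap'],s['q'].round(2))
for t,z in [('tunnel_mouth',.01),('end_stop',.01),('scan_button_top',.085),('scanner',0)]:
    for r in bot.pinpoint('wrist',t)[:2]: print(t,round(r['score'],2),np.round(r['uv']),dep(c,r['uv'])[0], atz(c,r['uv'],z)[0])
E
```

```text
[ 0.4437 -0.1484  0.2489] [ 0.7092 -0.705  -0.0005 -0.0002] 0.6362255313829256 [-0.5   0.7   1.27  2.03 -0.8   1.04 -1.97]
```

View pics/w5.png

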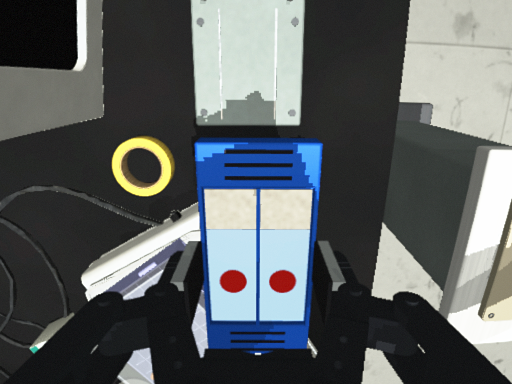

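The grey deck fills the top of the view, columns 195–303, rows 0–125, with the tape roll at (142,165). Moving on over the deck.

step_arm:
  rows:
    - {"dx": 25,"dy": 0,"dz": 0,"rx": 0,"ry": 0,"rz": 0,"fingers": -0.2}
    - {"dx": 50,"dy": 0,"dz": 0,"rx": 0,"ry": 0,"rz": 0,"fingers": -0.2}
    - {"dx": 75,"dy": 0,"dz": 0,"rx": 0,"ry": 0,"rz": 0,"fingers": -0.2}
    - {"dx": 90,"dy": 0,"dz": 0,"rx": 0,"ry": 0,"rz": 0,"fingers": -0.2}
    - {"dx": 90,"dy": 0,"dz": 0,"rx": 0,"ry": 0,"rz": 0,"fingers": -0.2}

```text
clock: 9.65
eef_pos: [0.4436, -0.2403, 0.2492]
ee_rot: [0.707, -0.707, 0.0, -0.0]
contact_force: [0.0, 0.3, -1.1]
finger_gap: 0.636
grip_force: 43.1
```

```bash
python3 - <<'E'
from h import *
np.set_printoptions(precision=4,suppress=True)
c=cap('wrist');save(c,'w6');np.savez('w6.npz',**c);s=bot.observe();print(s['eef_pos'],s['ee_rot'],s['finger_gap'],s['q'].round(2))
for t,z in [('tunnel_mouth',.01),('end_stop',.01),('scan_button_top',.085),('scanner',0)]:
    for r in bot.pinpoint('wrist',t)[:2]: print(t,round(r['score'],2),np.round(r['uv']),dep(c,r['uv'])[0], atz(c,r['uv'],z)[0])
E
```

```text
[ 0.4437 -0.2392  0.249 ] [ 0.7077 -0.7066 -0.0005 -0.0003] 0.6377439980658242 [-0.28  0.72  1.21  1.94 -0.79  1.07 -1.85]
tunnel_mouth 0.79 [249.  61.] [ 0.4522 -0.3446  0.0513] [ 0.4533 -0.3474  0.01  ]
scan_button_top 0.84 [242.  17.] [ 0.4564 -0.3779  0.0838] [ 0.4564 -0.3776  0.085 ]
scanner 0.72 [245.  19.] [ 0.4538 -0.3758  0.0832] [ 0.4568 -0.3909  0.    ]
scanner 0.71 [248.  59.] [ 0.4525 -0.3462  0.0583] [ 0.4542 -0.3505  0.    ]
```

View pics/w6.png

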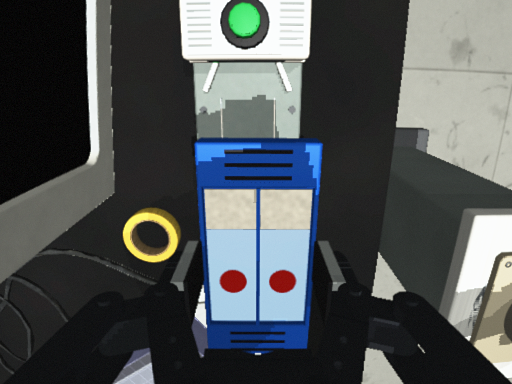

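```bash
python3 - <<'E'
from h import *
np.set_printoptions(precision=4,suppress=True)
def edges(c,rows,z,lo,hi,th):
    g=c['image'].min(2).astype(int); L=[];Rr=[]
    for r in rows:
        k=np.where(g[r,lo:hi]>th)[0]
        if len(k): L.append((lo+k[0]-.5,r));Rr.append((lo+k[-1]+.5,r))
    out=[]
    for e in (L,Rr):
        P=atz(c,np.array(e),z); vx,vy,x,y=cv2.fitLine(P[:,:2].astype(np.float32),cv2.DIST_HUBER,0,.001,.001).ravel()
        if vy<0: vx,vy=-vx,-vy
        out.append((np.arctan2(-vx,vy),x-vx/vy*(y+.3)))  # yaw of +y axis, x at y=-.3
    print(out,'width',abs(out[0][1]-out[1][1])*np.cos(out[0][0]),'mid@-.3',(out[0][1]+out[1][1])/2)
c5=dict(np.load('w5.npz'));c6=dict(np.load('w6.npz'))
edges(c5,range(5,95),.01,120,380,90)
edges(c6,range(75,105),.01,120,380,90)
edges(c6,range(4,45),.062,140,380,120)
# button
i=c6['image'].astype(int);m=((i[...,1]>i[...,0]+50)&(i[...,1]>i[...,2]+50)).astype(np.uint8)
ys,xs=np.nonzero(m);(u,v),rad=cv2.minEnclosingCircle(np.c_[xs,ys].astype(np.float32));print('button',u,v,rad,dep(c6,[[u,v]]),atz(c6,[[u,v]],.083))
# head front edge: last bright row per column
g=i.min(2);E=[]
for u in list(range(195,225))+list(range(270,300)):
    k=np.where(g[30:75,u]<150)[0]
    E.append((u,30+k[-1] if 0 else 30+np.where(np.diff(g[30:75,u])<-25)[0][-1]))
P=atz(c6,E,.062);vx,vy,x,y=cv2.fitLine(P[:,:2].astype(np.float32),cv2.DIST_HUBER,0,.001,.001).ravel();print('front yaw',np.arctan(vy/vx),x,y)
# tray in hand
for z in [.24]:
    for c,n in((c6,(.443,-.24)),): print(tray(c,n,z))
E
```

```text
[(np.float32(-0.0017420808), np.float32(0.5144274)), (np.float32(0.0056304494), np.float32(0.3956094))] width 0.118817836 mid@-.3 0.4550184
[(np.float32(-0.0030238193), np.float32(0.5144929)), (np.float32(-0.01103826), np.float32(0.3955295))] width 0.11896288 mid@-.3 0.45501122
[(np.float32(-0.0047004973), np.float32(0.5144924)), (np.float32(0.003470377), np.float32(0.39571363))] width 0.118777454 mid@-.3 0.455103
button 244.35841369628906 19.084070205688477 17.24618911743164 [[ 0.4547 -0.3759  0.0838]] [[ 0.4547 -0.3761  0.083 ]]
front yaw -0.0019200058 0.43405685 -0.34422362
(np.float64(0.0016034922069554079), 443.22998046875, -241.5869140625, 55.0710334777832, 119.36577606201172, 89.98050689697266)
```

Scanner: yaw ≈ 0, centreline x = 0.455, mouth y ≈ -0.3455. The deck edges measure 119 mm apart against 120 nominal, so the fit holds. Lowering the tray.

step_arm:
  rows:
    - {"dx": 9,"dy": -12,"dz": 15,"rx": 0,"ry": 0,"rz": 0,"fingers": -0.2}
    - {"dx": 9,"dy": -12,"dz": 60,"rx": 0,"ry": 0,"rz": 0,"fingers": -0.2}
    - {"dx": 9,"dy": -12,"dz": 110,"rx": 0,"ry": 0,"rz": 0,"fingers": -0.2}
    - {"dx": 9,"dy": -12,"dz": 150,"rx": 0,"ry": 0,"rz": 0,"fingers": -0.2}
    - {"dx": 9,"dy": -12,"dz": 180,"rx": 0,"ry": 0,"rz": 0,"fingers": -0.2}

```text
clock: 10.52
eef_pos: [0.4555, -0.2483, 0.0658]
ee_rot: [0.708, -0.706, -0.001, 0.001]
contact_force: [0.3, -0.9, -1.1]
finger_gap: 0.635
grip_force: 43.1
```

step_arm:
  rows:
    - {"dx": 0,"dy": 0,"dz": 0,"rx": 0,"ry": 0,"rz": 0,"fingers": -0.2}
    - {"dx": 0,"dy": 0,"dz": 10,"rx": 0,"ry": 0,"rz": 0,"fingers": -0.2}
    - {"dx": 0,"dy": 0,"dz": 20,"rx": 0,"ry": 0,"rz": 0,"fingers": -0.2}
    - {"dx": 0,"dy": 0,"dz": 28,"rx": 0,"ry": 0,"rz": 0,"fingers": -0.2}
    - {"dx": 0,"dy": 0,"dz": 28,"rx": 0,"ry": 0,"rz": 0,"fingers": -0.2}

```text
clock: 11.15
eef_pos: [0.456, -0.2489, 0.0413]
ee_rot: [0.708, -0.707, 0.0, -0.0]
contact_force: [0.3, -0.3, -1.4]
finger_gap: 0.633
grip_force: 43.1
```

```bash
python3 - <<'E'
from h import *
s=bot.observe();print(s['eef_pos'],s['ee_rot'].round(3),s['contact_force'],s['q'].round(2))
c=cap('wrist');print(tray(c,s['eef_pos'],s['eef_pos'][2]-.011))
E
```

```text
[ 0.45597741 -0.24894196  0.04125363] [ 0.708 -0.707  0.    -0.   ] [ 0.30812495 -0.34619707 -1.44945308] [ 0.01  0.92  0.7   2.04 -1.09  0.61 -1.66]
(np.float64(0.0003175715880193474), 455.72747802734375, -249.13787841796875, 55.52251052856445, 120.87680053710938, 90.03646558150649)
```

step_arm:
  rows:
    - {"dx": 0,"dy": 0,"dz": 3,"rx": 0,"ry": 0,"rz": 0,"fingers": -0.2}
    - {"dx": 0,"dy": 0,"dz": 5,"rx": 0,"ry": 0,"rz": 0,"fingers": -0.2}
    - {"dx": 0,"dy": 0,"dz": 5.5,"rx": 0,"ry": 0,"rz": 0,"fingers": -0.2}
    - {"dx": 0,"dy": 0,"dz": 5.5,"rx": 0,"ry": 0,"rz": 0,"fingers": -0.2}
    - {"dx": 0,"dy": 0,"dz": 5.5,"rx": 0,"ry": 0,"rz": 0,"fingers": -0.2}

```text
clock: 11.82
eef_pos: [0.4558, -0.2487, 0.0357]
ee_rot: [0.708, -0.707, 0.0, 0.0]
contact_force: [0.3, -1.5, -1.1]
finger_gap: 0.638
grip_force: 43.1
```

step_arm:
  rows:
    - {"dx": 0,"dy": 0,"dz": 1,"rx": 0,"ry": 0,"rz": 0,"fingers": 0.3}
    - {"dx": 0,"dy": 0,"dz": 1,"rx": 0,"ry": 0,"rz": 0,"fingers": 0.6}
    - {"dx": 0,"dy": 0,"dz": 1,"rx": 0,"ry": 0,"rz": 0,"fingers": 0.8}
    - {"dx": 0,"dy": 0,"dz": 1,"rx": 0,"ry": 0,"rz": 0,"fingers": 0.8}
    - {"dx": 0,"dy": 0,"dz": 1,"rx": 0,"ry": 0,"rz": 0,"fingers": 0.8}

```text
clock: 12.45
eef_pos: [0.4558, -0.2488, 0.0347]
ee_rot: [0.708, -0.707, 0.0, 0.0]
contact_force: [0.1, 0.4, -0.4]
finger_gap: 0.9
grip_force: 0.0
```

```bash
python3 - <<'E'
from h import *
s=bot.observe();print(s['eef_pos'],s['ee_rot'].round(3),s['contact_force'],s['q'].round(2),s['finger_gap'])
c=cap('wrist');save(c,'w7');print(tray(c,s['eef_pos'],.024))
E
```

```text
[ 0.45581255 -0.24875596  0.03469052] [ 0.708 -0.707  0.     0.   ] [ 0.09033699  0.36903963 -0.44913503] [ 0.03  0.92  0.67  2.04 -1.09  0.59 -1.66] 0.9004948619455363
(np.float64(0.0004509649706457465), 455.5684509277344, -249.13514709472656, 55.41792297363281, 120.5618896484375, 89.98494720458984)
```

step_arm:
  rows:
    - {"dx": 0,"dy": 0,"dz": -15,"rx": 0,"ry": 0,"rz": 0,"fingers": 0.8}
    - {"dx": 0,"dy": 0,"dz": -45,"rx": 0,"ry": 0,"rz": 0,"fingers": 0.8}
    - {"dx": 0,"dy": 0,"dz": -80,"rx": 0,"ry": 0,"rz": 0,"fingers": 0.3}
    - {"dx": 0,"dy": 0,"dz": -95,"rx": 0,"ry": 0,"rz": 0,"fingers": -0.3}
    - {"dx": 0,"dy": 0,"dz": -95,"rx": 0,"ry": 0,"rz": 0,"fingers": -0.3}

```text
clock: 13.12
eef_pos: [0.4564, -0.2488, 0.1306]
ee_rot: [0.708, -0.706, 0.001, -0.0]
contact_force: [0.7, 1.3, 0.8]
finger_gap: 0.35
grip_force: 0.0
```

```bash
python3 - <<'E'
from h import *
s=bot.observe();print(s['eef_pos'],s['ee_rot'].round(3),s['q'].round(2),s['finger_gap'])
c=cap('wrist');print(tray(c,(.4556,-.249),.024))
for n in ('top','side'):
    c=cap(n);v,u=np.nonzero(c['depth']>0);P=dep(c,np.c_[u,v])
    k=(P[:,1]>-.2)&(P[:,1]<0)&(P[:,0]>.4)&(P[:,0]<.6)&(P[:,2]>.06)
    Q=P[k]
    for y in np.arange(-.2,0,.02):
        q=Q[(Q[:,1]>=y)&(Q[:,1]<y+.02)]
        if len(q): print(n,y.round(2),len(q),'xmin',q[:,0].min().round(3),'zmax',q[:,2].max().round(3), 'z of x<.52', q[q[:,0]<.52][:,2].round(3)[:6])
E
```

```text
[ 0.45636824 -0.24876935  0.13059292] [ 0.708 -0.706  0.001 -0.   ] [-0.07  0.79  0.85  2.01 -0.88  0.76 -1.82] 0.34981702783890134
(np.float64(0.0009149869036236086), 455.6662902832031, -248.08741760253906, 55.268184661865234, 120.26647186279297, 89.94100189208984)
top -0.2 115 xmin 0.4 zmax 0.594 z of x<.52 [0.518 0.525 0.526 0.56  0.555 0.552]
top -0.18 108 xmin 0.4 zmax 0.617 z of x<.52 [0.577 0.577 0.572 0.568 0.563 0.59 ]
top -0.16 105 xmin 0.4 zmax 0.64 z of x<.52 [0.601 0.594 0.588 0.588 0.583 0.607]
top -0.14 99 xmin 0.401 zmax 0.664 z of x<.52 [0.617 0.613 0.608 0.607 0.605 0.601]
top -0.12 94 xmin 0.401 zmax 0.687 z of x<.52 [0.651 0.627 0.621 0.622 0.657 0.655]
top -0.1 109 xmin 0.4 zmax 0.708 z of x<.52 [0.645 0.649 0.648 0.645 0.656 0.646]
top -0.08 101 xmin 0.4 zmax 0.72 z of x<.52 [0.672 0.666 0.685 0.681 0.677 0.674]
top -0.06 99 xmin 0.4 zmax 0.758 z of x<.52 [0.673 0.671 0.687 0.684 0.678 0.676]
top -0.04 89 xmin 0.4 zmax 0.779 z of x<.52 [0.7   0.695 0.693 0.689 0.684 0.68 ]
top -0.02 94 xmin 0.4 zmax 0.793 z of x<.52 [0.702 0.699 0.701 0.724 0.722 0.721]
side -0.2 367 xmin 0.4 zmax 0.599 z of x<.52 [0.599 0.597 0.597 0.597 0.596 0.598]
side -0.18 277 xmin 0.4 zmax 0.623 z of x<.52 [0.623 0.62  0.62  0.618 0.619 0.618]
side -0.16 241 xmin 0.4 zmax 0.642 z of x<.52 [0.642 0.641 0.64  0.64  0.641 0.64 ]
side -0.14 230 xmin 0.4 zmax 0.668 z of x<.52 [0.668 0.666 0.665 0.665 0.664 0.664]
side -0.12 189 xmin 0.4 zmax 0.691 z of x<.52 [0.691 0.69  0.69  0.689 0.689 0.689]
side -0.1 151 xmin 0.4 zmax 0.71 z of x<.52 [0.709 0.71  0.708 0.708 0.707 0.706]
side -0.08 161 xmin 0.4 zmax 0.722 z of x<.52 [0.722 0.721 0.719 0.72  0.72  0.72 ]
side -0.06 338 xmin 0.4 zmax 0.746 z of x<.52 [0.746 0.746 0.746 0.746 0.746 0.746]
side -0.04 226 xmin 0.403 zmax 0.745 z of x<.52 [0.745 0.74  0.741 0.739 0.738 0.738]
side -0.02 228 xmin 0.432 zmax 0.146 z of x<.52 [0.143 0.141 0.141 0.14  0.142 0.141]
```

```bash
python3 - <<'E'
from h import *
for f in ('w5.npz','w6.npz'):
    c=dict(np.load(f));v,u=np.nonzero(c['depth']>0);P=dep(c,np.c_[u,v])
    k=(P[:,1]>-.2)&(P[:,1]<0)&(P[:,0]>.4)&(P[:,0]<.62)&(P[:,2]>.03)&(P[:,2]<.2)&(u<195)
    Q=P[k]
    for y in np.arange(-.2,0,.015):
        q=Q[(Q[:,1]>=y)&(Q[:,1]<y+.015)]
        if len(q): print(f,y.round(3),len(q),'xmin',q[:,0].min().round(3),'z',np.percentile(q[:,2],[5,50,95]).round(3))
E
```

```text
w5.npz -0.2 214 xmin 0.617 z [0.045 0.126 0.168]
w5.npz -0.11 13 xmin 0.513 z [0.043 0.053 0.058]
w5.npz -0.095 493 xmin 0.509 z [0.038 0.058 0.08 ]
w5.npz -0.08 1215 xmin 0.509 z [0.044 0.083 0.141]
w5.npz -0.065 1049 xmin 0.535 z [0.042 0.08  0.141]
w5.npz -0.05 857 xmin 0.553 z [0.041 0.077 0.128]
w5.npz -0.035 438 xmin 0.501 z [0.063 0.079 0.104]
w5.npz -0.02 119 xmin 0.502 z [0.078 0.08  0.142]
w5.npz -0.005 1 xmin 0.503 z [0.141 0.141 0.141]
w6.npz -0.2 172 xmin 0.618 z [0.046 0.143 0.193]
w6.npz -0.08 35 xmin 0.514 z [0.085 0.094 0.102]
w6.npz -0.065 169 xmin 0.512 z [0.107 0.135 0.142]
w6.npz -0.05 534 xmin 0.551 z [0.109 0.136 0.142]
w6.npz -0.035 263 xmin 0.551 z [0.111 0.138 0.142]
```

step_arm:
  rows:
    - {"dx": -30,"dy": 0,"dz": 0,"rx": 0,"ry": 0,"rz": 0,"fingers": -0.3}
    - {"dx": -65,"dy": 0.5,"dz": 0,"rx": 0,"ry": 0,"rz": 0,"fingers": -0.3}
    - {"dx": -91,"dy": 1,"dz": 0,"rx": 0,"ry": 0,"rz": 0,"fingers": -0.3}
    - {"dx": -91,"dy": 1,"dz": 20,"rx": 0,"ry": 0,"rz": 0,"fingers": -0.3}
    - {"dx": -91,"dy": 1,"dz": 50,"rx": 0,"ry": 0,"rz": 0,"fingers": -0.3}

```text
clock: 13.9
eef_pos: [0.4548, -0.1571, 0.0786]
ee_rot: [0.708, -0.706, -0.0, 0.0]
contact_force: [0.2, -0.3, 0.2]
finger_gap: 0.352
grip_force: 0.0
```

step_arm:
  rows:
    - {"dx": 0,"dy": 0,"dz": 10,"rx": 0,"ry": 0,"rz": 0,"fingers": -0.3}
    - {"dx": 0,"dy": 0,"dz": 25,"rx": 0,"ry": 0,"rz": 0,"fingers": -0.3}
    - {"dx": 0,"dy": 0,"dz": 36,"rx": 0,"ry": 0,"rz": 0,"fingers": -0.3}
    - {"dx": 0,"dy": 0,"dz": 42,"rx": 0,"ry": 0,"rz": 0,"fingers": -0.3}
    - {"dx": 0,"dy": 0,"dz": 42,"rx": 0,"ry": 0,"rz": 0,"fingers": -0.3}

```text
clock: 14.52
eef_pos: [0.4541, -0.1576, 0.037]
ee_rot: [0.707, -0.707, -0.001, 0.0]
contact_force: [0.6, 0.4, 0.5]
finger_gap: 0.348
grip_force: 0.0
```

```bash
python3 - <<'E'
from h import *
s=bot.observe();print(s['eef_pos'],s['ee_rot'].round(4),s['contact_force'],s['q'].round(2),s['finger_gap'])
c=cap('wrist');save(c,'w8');print(tray(c,(.4556,-.249),.024))
E
```

```text
[ 0.45407347 -0.15764155  0.03698947] [ 7.075e-01 -7.067e-01 -7.000e-04  2.000e-04] [0.64311244 0.39969814 0.47321539] [-0.07  0.85  0.54  2.14 -1.07  0.46 -1.81] 0.34838674351241267
(np.float64(0.018643584494728777), 455.770263671875, -230.35719299316406, 55.48640441894531, 84.63369750976562, 90.0397318303585)
```

View pics/w8.png

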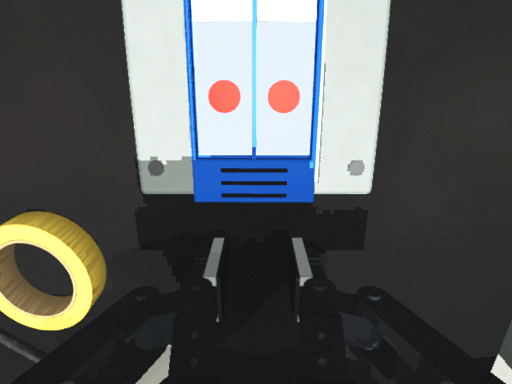

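The tray's rear end is at row 200, with both fingertips centred behind it at (215,240) and (300,240). Pushing.

step_arm:
  rows:
    - {"dx": 10,"dy": -1.5,"dz": 0,"rx": 0,"ry": 0,"rz": 0,"fingers": -0.3}
    - {"dx": 20,"dy": -1.5,"dz": 0,"rx": 0,"ry": 0,"rz": 0,"fingers": -0.3}
    - {"dx": 30,"dy": -1.5,"dz": 0,"rx": 0,"ry": 0,"rz": 0,"fingers": -0.3}
    - {"dx": 40,"dy": -1.5,"dz": 0,"rx": 0,"ry": 0,"rz": 0,"fingers": -0.3}
    - {"dx": 50,"dy": -1.5,"dz": 0,"rx": 0,"ry": 0,"rz": 0,"fingers": -0.3}

```text
clock: 15.2
eef_pos: [0.4561, -0.2084, 0.0377]
ee_rot: [0.708, -0.707, -0.0, -0.0]
contact_force: [-1.0, -0.4, 0.7]
finger_gap: 0.352
grip_force: 0.5
```

```bash
python3 - <<'E'
from h import *
s=bot.observe();print(s['eef_pos'],s['ee_rot'].round(4),s['contact_force'],s['q'].round(2),s['finger_gap'])
c=cap('wrist');t=tray(c,(.4556,-.25),.024);print(t,'rear',t[2]+t[4]/2)
E
```

```text
[ 0.45614628 -0.20836205  0.037674  ] [ 7.076e-01 -7.066e-01 -1.000e-04 -1.000e-04] [-1.03655568 -0.36810254  0.71976562] [ 0.01  0.87  0.57  2.09 -1.03  0.5  -1.77] 0.35212291178916405
(np.float64(0.021906919803142414), 455.3494567871094, -271.9054870605469, 55.20802307128906, 103.42552185058594, 90.06658681482077) rear -220.1927261352539
```

step_arm:
  rows:
    - {"dx": 12,"dy": 0,"dz": 0,"rx": 0,"ry": 0,"rz": 0,"fingers": -0.3}
    - {"dx": 24,"dy": 0,"dz": 0,"rx": 0,"ry": 0,"rz": 0,"fingers": -0.3}
    - {"dx": 36,"dy": 0,"dz": 0,"rx": 0,"ry": 0,"rz": 0,"fingers": -0.3}
    - {"dx": 48,"dy": 0,"dz": 0,"rx": 0,"ry": 0,"rz": 0,"fingers": -0.3}
    - {"dx": 60,"dy": 0,"dz": 0,"rx": 0,"ry": 0,"rz": 0,"fingers": -0.3}

```text
clock: 15.88
eef_pos: [0.4562, -0.2685, 0.0376]
ee_rot: [0.708, -0.707, -0.0, 0.0]
contact_force: [0.5, 1.0, -0.1]
finger_gap: 0.349
grip_force: 0.3
```

step_arm:
  rows:
    - {"dx": 2,"dy": 0,"dz": 0,"rx": 0,"ry": 0,"rz": 0,"fingers": -0.3}
    - {"dx": 4,"dy": 0,"dz": 0,"rx": 0,"ry": 0,"rz": 0,"fingers": -0.3}
    - {"dx": 6,"dy": 0,"dz": 0,"rx": 0,"ry": 0,"rz": 0,"fingers": -0.3}
    - {"dx": 8,"dy": 0,"dz": 0,"rx": 0,"ry": 0,"rz": 0,"fingers": -0.3}
    - {"dx": 8,"dy": 0,"dz": 0,"rx": 0,"ry": 0,"rz": 0,"fingers": -0.3}

```text
clock: 16.5
eef_pos: [0.4564, -0.2758, 0.0377]
ee_rot: [0.708, -0.707, 0.0, 0.0]
contact_force: [0.3, 0.0, 0.2]
finger_gap: 0.354
grip_force: 0.1
```

```bash
python3 - <<'E'
from h import *
s=bot.observe();print(s['eef_pos'],s['ee_rot'].round(4),s['contact_force'],s['q'].round(2),s['finger_gap'])
c=cap('wrist');t=tray(c,(.4556,-.3),.024);print(t,'rear',t[2]+t[4]/2)
E
```

```text
[ 0.45639599 -0.27581379  0.03765185] [ 7.077e-01 -7.065e-01  2.000e-04  1.000e-04] [0.30740318 0.02149374 0.21264072] [ 0.12  0.9   0.6   2.   -0.97  0.56 -1.73] 0.35355773253651457
(np.float64(0.014709455192867083), 455.4902038574219, -314.70904541015625, 54.057193756103516, 55.3376350402832, 0.13524331152439117) rear -287.04022789001465
```

Not at the stop yet. Pushing on in small steps until the force rises.

step_arm:
  rows:
    - {"dx": 1,"dy": 0,"dz": 0,"rx": 0,"ry": 0,"rz": 0,"fingers": -0.3}
    - {"dx": 2,"dy": 0,"dz": 0,"rx": 0,"ry": 0,"rz": 0,"fingers": -0.3}
    - {"dx": 3,"dy": 0,"dz": 0,"rx": 0,"ry": 0,"rz": 0,"fingers": -0.3}
    - {"dx": 3.5,"dy": 0,"dz": 0,"rx": 0,"ry": 0,"rz": 0,"fingers": -0.3}
    - {"dx": 3.5,"dy": 0,"dz": 0,"rx": 0,"ry": 0,"rz": 0,"fingers": -0.3}

```text
clock: 17.18
eef_pos: [0.4563, -0.2793, 0.0376]
ee_rot: [0.708, -0.707, 0.0, 0.0]
contact_force: [-0.7, 0.4, 0.7]
finger_gap: 0.349
grip_force: 0.3
```

step_arm:
  rows:
    - {"dx": 0.5,"dy": 0,"dz": 0,"rx": 0,"ry": 0,"rz": 0,"fingers": -0.3}
    - {"dx": 1,"dy": 0,"dz": 0,"rx": 0,"ry": 0,"rz": 0,"fingers": -0.3}
    - {"dx": 1.5,"dy": 0,"dz": 0,"rx": 0,"ry": 0,"rz": 0,"fingers": -0.3}
    - {"dx": 1.5,"dy": 0,"dz": 0,"rx": 0,"ry": 0,"rz": 0,"fingers": -0.3}
    - {"dx": 1.5,"dy": 0,"dz": 0,"rx": 0,"ry": 0,"rz": 0,"fingers": -0.3}

```text
clock: 17.8
eef_pos: [0.4563, -0.2801, 0.0376]
ee_rot: [0.708, -0.706, -0.0, -0.0]
contact_force: [1.1, 3.9, 2.0]
finger_gap: 0.349
grip_force: 1.7
```

step_arm:
  rows:
    - {"dx": 0.5,"dy": 0,"dz": 0,"rx": 0,"ry": 0,"rz": 0,"fingers": -0.3}
    - {"dx": 1,"dy": 0,"dz": 0,"rx": 0,"ry": 0,"rz": 0,"fingers": -0.3}
    - {"dx": 1.5,"dy": 0,"dz": 0,"rx": 0,"ry": 0,"rz": 0,"fingers": -0.3}
    - {"dx": 1.5,"dy": 0,"dz": 0,"rx": 0,"ry": 0,"rz": 0,"fingers": -0.3}
    - {"dx": 1.5,"dy": 0,"dz": 0,"rx": 0,"ry": 0,"rz": 0,"fingers": -0.3}

```text
clock: 18.42
eef_pos: [0.4563, -0.2802, 0.0375]
ee_rot: [0.708, -0.706, -0.001, -0.001]
contact_force: [0.3, 7.5, 3.6]
finger_gap: 0.349
grip_force: 3.3
```

```bash
python3 - <<'E'
from h import *
s=bot.observe();print(s['eef_pos'],s['contact_force'])
c=cap('wrist');t=tray(c,(.4556,-.3),.024);print(t,'rear',t[2]+t[3]/2,t[2]+t[4]/2)
E
```

```text
[ 0.4563057  -0.28020855  0.03749671] [0.30245028 7.4879041  3.64304945]
(np.float64(0.016295226173568173), 455.39569091796875, -316.2939453125, 48.35246658325195, 55.33592987060547, 0.18689291179180145) rear -292.117712020874 -288.62598037719727
```

Solid against the stop: the force doubled with no motion, and the rear end is where it should be. Backing off, rising and shutting the fingers.

step_arm:
  rows:
    - {"dx": -10,"dy": 0,"dz": 0,"rx": 0,"ry": 0,"rz": 0,"fingers": -0.3}
    - {"dx": -22,"dy": 0,"dz": -5,"rx": 0,"ry": 0,"rz": 0,"fingers": -0.3}
    - {"dx": -22,"dy": 0,"dz": -45,"rx": 0,"ry": 0,"rz": 0,"fingers": -0.6}
    - {"dx": -22,"dy": 0,"dz": -90,"rx": 0,"ry": 0,"rz": 0,"fingers": -1}
    - {"dx": -22,"dy": 0,"dz": -115,"rx": 0,"ry": 0,"rz": 0,"fingers": -1}

```text
clock: 19.1
eef_pos: [0.4569, -0.2608, 0.1549]
ee_rot: [0.708, -0.707, 0.002, 0.0]
contact_force: [-0.7, 0.4, -0.3]
finger_gap: 0.0
grip_force: 0.0
```

```bash
python3 - <<'E'
from h import *
s=bot.observe();print(s['eef_pos'],s['ee_rot'].round(3),s['contact_force'],s['finger_gap'])
c=cap('wrist');save(c,'w9');t=tray(c,(.4556,-.3),.024);print(t,'rear',t[2]+t[3]/2)
i=c['image'].astype(int);m=((i[...,1]>i[...,0]+50)&(i[...,1]>i[...,2]+50))
ys,xs=np.nonzero(m);(u,v),rad=cv2.minEnclosingCircle(np.c_[xs,ys].astype(np.float32));print('button',u,v,rad,dep(c,[[u,v]]),atz(c,[[u,v]],.084))
E
```

```text
[ 0.45685275 -0.26076433  0.15493451] [ 0.708 -0.707  0.002  0.   ] [-0.66594437  0.39945347 -0.30828039] 4.454396234573375e-05
(np.float64(0.018386801885292743), 455.5447082519531, -318.38671875, 52.853721618652344, 55.44437789916992, 0.14026504755020142) rear -291.9598579406738
button 260.964111328125 25.93071746826172 25.244007110595703 [[ 0.4550854  -0.37573309  0.08417753]] [[ 0.45508418 -0.37576271  0.084     ]]
```

View pics/w9.png

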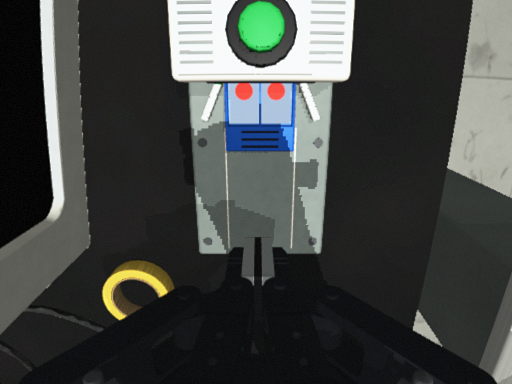

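The tray sits square in the tunnel, with its rear showing at (260,118). The button is at (261,26), i.e. (0.455,-0.376,0.084). Moving over it.

step_arm:
  rows:
    - {"dx": 30,"dy": 1,"dz": 0,"rx": 0,"ry": 0,"rz": 0,"fingers": -1}
    - {"dx": 65,"dy": 1.5,"dz": 0,"rx": 0,"ry": 0,"rz": 0,"fingers": -1}
    - {"dx": 95,"dy": 1.5,"dz": 0,"rx": 0,"ry": 0,"rz": 0,"fingers": -1}
    - {"dx": 115,"dy": 1.5,"dz": 0,"rx": 0,"ry": 0,"rz": 0,"fingers": -1}
    - {"dx": 115,"dy": 1.5,"dz": 0,"rx": 0,"ry": 0,"rz": 0,"fingers": -1}

```text
clock: 19.77
eef_pos: [0.4545, -0.3764, 0.1526]
ee_rot: [-0.707, 0.707, -0.0, -0.0]
contact_force: [-0.2, 0.1, 0.4]
finger_gap: 0.002
grip_force: 0.0
```

step_arm:
  rows:
    - {"dx": 0,"dy": 0,"dz": 10,"rx": 0,"ry": 0,"rz": 0,"fingers": -1}
    - {"dx": 0,"dy": 0,"dz": 25,"rx": 0,"ry": 0,"rz": 0,"fingers": -1}
    - {"dx": 0,"dy": 0,"dz": 38,"rx": 0,"ry": 0,"rz": 0,"fingers": -1}
    - {"dx": 0,"dy": 0,"dz": 42,"rx": 0,"ry": 0,"rz": 0,"fingers": -1}
    - {"dx": 0,"dy": 0,"dz": 42,"rx": 0,"ry": 0,"rz": 0,"fingers": -1}

```text
clock: 20.4
eef_pos: [0.4548, -0.375, 0.1102]
ee_rot: [0.708, -0.707, -0.0, 0.0]
contact_force: [0.4, 0.3, 0.8]
finger_gap: 0.005
grip_force: 0.0
```

step_arm:
  rows:
    - {"dx": 0,"dy": 0,"dz": 3,"rx": 0,"ry": 0,"rz": 0,"fingers": -1}
    - {"dx": 0,"dy": 0,"dz": 6,"rx": 0,"ry": 0,"rz": 0,"fingers": -1}
    - {"dx": 0,"dy": 0,"dz": 9,"rx": 0,"ry": 0,"rz": 0,"fingers": -1}
    - {"dx": 0,"dy": 0,"dz": 10,"rx": 0,"ry": 0,"rz": 0,"fingers": -1}
    - {"dx": 0,"dy": 0,"dz": 10,"rx": 0,"ry": 0,"rz": 0,"fingers": -1}

```text
clock: 21.02
eef_pos: [0.4551, -0.3753, 0.1008]
ee_rot: [0.708, -0.707, 0.0, -0.0]
contact_force: [0.1, 0.6, 2.2]
finger_gap: 0.001
grip_force: 1.3
```

step_arm:
  rows:
    - {"dx": 0,"dy": 0,"dz": 1,"rx": 0,"ry": 0,"rz": 0,"fingers": -1}
    - {"dx": 0,"dy": 0,"dz": 2,"rx": 0,"ry": 0,"rz": 0,"fingers": -1}
    - {"dx": 0,"dy": 0,"dz": 3,"rx": 0,"ry": 0,"rz": 0,"fingers": -1}
    - {"dx": 0,"dy": 0,"dz": 4,"rx": 0,"ry": 0,"rz": 0,"fingers": -1}
    - {"dx": 0,"dy": 0,"dz": 4,"rx": 0,"ry": 0,"rz": 0,"fingers": -1}

```text
clock: 21.65
eef_pos: [0.4551, -0.3753, 0.0971]
ee_rot: [0.708, -0.707, 0.0, -0.0]
contact_force: [-0.3, 1.9, 7.8]
finger_gap: -0.0
grip_force: 3.7
```

step_arm:
  rows:
    - {"dx": 0,"dy": 0,"dz": 1,"rx": 0,"ry": 0,"rz": 0,"fingers": -1}
    - {"dx": 0,"dy": 0,"dz": 2,"rx": 0,"ry": 0,"rz": 0,"fingers": -1}
    - {"dx": 0,"dy": 0,"dz": 2,"rx": 0,"ry": 0,"rz": 0,"fingers": -1}
    - {"dx": 0,"dy": 0,"dz": 2,"rx": 0,"ry": 0,"rz": 0,"fingers": -1}
    - {"dx": 0,"dy": 0,"dz": 2,"rx": 0,"ry": 0,"rz": 0,"fingers": -1}

```text
clock: 22.28
eef_pos: [0.4551, -0.3754, 0.0968]
ee_rot: [0.708, -0.707, 0.001, -0.001]
contact_force: [-2.5, 4.1, 21.6]
finger_gap: 0.004
grip_force: 10.4
```

step_arm:
  rows:
    - {"dx": 0,"dy": 0,"dz": -10,"rx": 0,"ry": 0,"rz": 0,"fingers": -1}
    - {"dx": 0,"dy": 0,"dz": -40,"rx": 0,"ry": 0,"rz": 0,"fingers": -1}
    - {"dx": 0,"dy": 0,"dz": -80,"rx": 0,"ry": 0,"rz": 0,"fingers": -1}
    - {"dx": -40,"dy": 0,"dz": -100,"rx": 0,"ry": 0,"rz": 0,"fingers": -1}
    - {"dx": -80,"dy": 0,"dz": -100,"rx": 0,"ry": 0,"rz": 0,"fingers": -1}

```text
clock: 22.9
eef_pos: [0.4551, -0.2952, 0.1957]
ee_rot: [0.707, -0.707, 0.001, -0.0]
contact_force: [0.5, 0.6, -0.4]
finger_gap: 0.004
grip_force: 0.0
```

```bash
python3 - <<'E'
from h import *
s=bot.observe();print(s['eef_pos'],s['contact_force'],s['clock'])
c=cap('wrist');save(c,'w10');t=tray(c,(.4556,-.3),.024);print(t,'rear',t[2]+t[3]/2)
i=c['image'].astype(int);m=((i[...,1]>i[...,0]+50)&(i[...,1]>i[...,2]+50))
ys,xs=np.nonzero(m);(u,v),rad=cv2.minEnclosingCircle(np.c_[xs,ys].astype(np.float32));print('button',u,v,dep(c,[[u,v]]))
E
```

```text
[ 0.45512232 -0.29519847  0.19574972] [ 0.50590443  0.55573018 -0.43088786] 22.9
(np.float64(0.01646632681456231), 455.5599365234375, -316.4662780761719, 48.602561950683594, 55.28609085083008, 0.09189299494028091) rear -292.1649971008301
button 257.6165771484375 86.85582733154297 [[ 0.45516314 -0.3762821   0.08491617]]
```

The button bottomed out (21.6 N with no further travel) and has sprung back to 0.085. The tray's rear end is unchanged at y = -0.292, and the arm is clear.

```bash
python3 -c "
from workcell import bot
print(bot.sign_off())"
```

```text
the job is handed in; nothing more can be done
None
```

The blue tray is home against the end stop, the green button was pressed fully down and has sprung back, and the job is handed in with the arm clear; `sign_off` gave no verdict, and I did not re-measure the jar, bottle and tape roll, though no move went near them.

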